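# Swing the tape arm over to the open carton

### The job

The parcel-tape arm is locked in the middle hole of its stand by a spring-loaded knob. Pull the knob up, swing the arm one hole over to the side where the carton with its flaps still open stands (not the sealed one), and let the knob snap fully down into that hole, then let go.

Things in the scene. Friction and masses are not known exactly. Their poses are not given: they have to be found in the camera images.
- stand: Tape stand: aluminium plate 190 x 220 mm on a black foot, top 46 mm high, with three 20 mm holes 120 mm from the arm's pivot: one along the stand's +x, one 40 degrees to its left (+y), one 40 degrees right. Origin on the table under the pivot. The dark steel arm, 280 x 34 mm, carries the knob and, 225 mm out, a tape roll 100 mm across, top 106 mm high. It starts over the middle hole, stays where left.
- knob_grip (a point): Centre, half-way up, of the round black knob on the arm, 120 mm from the pivot: 34 mm across, 32 mm tall; when down its centre is 100 mm above the table. Below it is a 26 mm wide sleeve, top 82 mm high. It lifts straight up and spins freely about its upright axis, so the gripper need not turn as the arm swings (about 1.3 N at the knob). x points outward along the arm.
- plunger (a joint): How far the knob is pulled up, m: 0 = fully down (12 mm round-ended pin 12 mm deep in a hole), 0.012 = pin on the plate's top face, 0.026 = upper stop; 0.016 to 0.020 is a good lift. The spring pushes down with 6 N at 0 and 10 N at 0.018. Let go within about 5 mm of a hole's centre, the pin snaps in by itself.
- open_carton: Open cardboard carton, 200 (x) x 170 (y) x 130 mm tall, flaps folded outwards, coloured tins inside; fixed in place, ahead and to the left (+y) or right (-y) of the arm, as seen along the +x of the stand. Origin at the centre of its underside. A closed, taped carton of the same size stands on the other side.

How it is judged:
On the way:
1. the knob is pulled up, its pin clear of the middle hole (value of joint plunger above 0.0115 m and x of knob_grip in the frame of stand above 0.112 m), for 0.1 s.
At the end, for the whole second after the job is handed in: The arm is at the hole on the open carton's side (knob within 9 mm of over that hole, sideways) and the plunger is down to within 3 mm of fully home in the hole (((y of open_carton in the frame of stand above 0 m and y of knob_grip in the frame of stand above 0.0681 m and not (y of knob_grip in the frame of stand above 0.0861 m) and x of knob_grip in the frame of stand between 0.08 and 0.105 m) or (y of open_carton in the frame of stand below 0 m and y of knob_grip in the frame of stand below -0.0681 m and not (y of knob_grip in the frame of stand below -0.0861 m) and x of knob_grip in the frame of stand between 0.08 and 0.105 m)) and value of joint plunger below 0.003 m); the robot touches nothing.
It also fails if it takes over 32 s, if anything falls off the work surface, if the arm or the gripper's body presses on something with over 40 N, if the wrist force passes 120 N, or if a joint passes its speed limit or range.

### The arm

A 7-joint arm with a two-finger parallel gripper is mounted at the origin on the work surface. World frame = base frame: x ahead of the robot, y to its left, z up, the work surface at z = 0. Lengths are in m, angles in rad, forces in N, time in s.
With the tool pointing down it reaches from about 0.4 to 0.85 m from the base axis. Payload 10.4 kg.
Tool frame: the origin (TCP) lies midway between the tips of the shut fingers; the grasp point (between the pads) lies 19 mm behind it; z points along the fingers, x is the direction in which the jaws open and shut, and the axes are right-handed (so a half turn about z gives the same grasp; the last joint's range is limited). The gripper opens to 85 mm and grips with 20 to 120 N. Pads are 22 mm wide; open, the fingers measure 114 mm over their backs; the gripper's body (76 mm by 85 mm) begins 54 mm behind the grasp point. The pads swing forward as they close: fully open they stand 13 mm farther back than shut.
Start: joints at [1.263, 0.332, -0.065, 1.46, 0.022, 1.35, -0.088], TCP at [0.176, -0.6, 0.231] pointing down, gripper open.
Joint ranges: [-2.6, 2.6], [-0.5, 2.12], [-1.47, 1.34], [0.16, 2.42], [-1.27, 4.41], [0.06, 2.06], [-2.6, 2.6]. Speed limits (rad/s): [2.22, 2.22, 2.79, 2.79, 3.14, 3.14, 3.14].

### API

Orientations are given as a unit quaternion [x, y, z, w].
In Python, from workcell import manip, cams gives the robot as it stands.
- The arm moves only by the tool move_arm, never from a script. Its argument "moves" is a list of rows, each a list of 7 numbers: the turn, a rotation vector about the tool's x, y, z in degrees, then the shift along the tool's x, y, z in m, then the finger opening in m, from 0 to 0.0854. A call has 1 to 10 rows; each row is the pose to reach, as a shift and turn from the pose commanded when the call began, along the tool's axes at that moment; what a row does not reach only later rows make up. A row lasts 1/10 s, in which the tool goes at most 50 mm and 8.59 degrees, less where a joint would pass 70% of its speed; a pose out of reach is approached as far as the arm can. A call with a gripper value outside its range is refused whole. The fingers move at their own pace and stop on an object; "grip_force" is the grip in N (left out, the last holds). Time passes only in rows, so rows that repeat a pose let the fingers close. It gives the time, the measured TCP pose, the force and the opening at its end, in the units of the state.
- manip.get_obs(): the state, without advancing time (a new reading comes with each control period).
- cams.camera(name): name is "scene" or "side" or "wrist"; returns the picture (480x640x3 uint8, red, green, blue); there is no depth.
- cams.camera_params(name): a dict with "fx", "fy", "cx", "cy" (pixels), "dist_coeffs" ([k1, k2, p1, p2, k3] as OpenCV has them; the pictures are not rectified), "xyz" and "rotation" of the camera in the world. Camera axes: x right, y up, looking along -z (the intrinsics and any distortion apply to the point x, -y, -z); pixel columns grow to the right and rows downward; lengths in m; the calibration is good to about 2 mm. A picture is of the moment at which its call begins: read the wrist's pose just before it. camera_params takes no time and is no camera call; for the wrist camera it gives the pose at the moment of the call.
- manip.hand_in(): hands the job in, once; it reports no verdict.
The state is a dict: "clock": time; "joint_pos": joint angles; "joint_velocities": joint speeds; "tau": joint torques, N m; "position": TCP position; "ee_rot": TCP orientation; "ft_force": force on the tool from outside, world axes, zero at the start; "torque": the same for the moment, N m; "grip_width": opening from 0.0 (shut) to 1.0 (fully open).
Only numpy, scipy, OpenCV 4.12 (cv2) and the standard library are available. Lean on these libraries where they do the work, as an engineer would, in place of code of your own. Each camera call takes 0.05 s, during which the arm holds its last target. There are 200 camera calls.

## Working session

There is one attempt and no reset: what is moved stays moved. The work goes in short steps, Python scripts to look and compute and a tool call to move; the robot and the scene stay as the last step left them, time stands still between calls to the robot, and variables do not carry over. Pictures are saved under pics/ and viewed, about 8 in all and at most 12, crops included, and the job is handed in when it is done.

Besides the shell and the picture viewer there is one more tool, called as name(argument=value, ...) on one line, values as JSON. move_arm: Moves the arm, as the interface text tells. Its arguments: {"type":"object","properties":{"moves":{"type":"array","items":{"type":"array","items":{"type":"number"}}},"grip_force":{"type":"number"}},"required":["moves"]}

```bash
mkdir -p pics
cat > h.py <<'E'
from workcell import manip, cams
import numpy as np, cv2
from scipy.spatial.transform import Rotation as R
def K(p): return np.array([[p['fx'],0,p['cx']],[0,p['fy'],p['cy']],[0,0,1.]]), np.array(p['dist_coeffs'],float)
def rot(p):
    r=np.array(p['rotation'],float)
    return r if r.shape==(3,3) else R.from_quat(r).as_matrix()
def ray(p,uv):
    k,d=K(p); n=cv2.undistortPoints(np.array([[uv]],float),k,d)[0,0]
    return np.array(p['xyz']), rot(p)@np.array([n[0],-n[1],-1])
def onz(p,uv,z):
    o,d=ray(p,uv); return o+d*(z-o[2])/d[2]
def proj(p,X):
    c=rot(p).T@(np.array(X)-p['xyz']); k,d=K(p)
    return cv2.projectPoints(np.array([[c[0],-c[1],-c[2]]]),np.zeros(3),np.zeros(3),k,d)[0].ravel()
def snap(n,f):
    p=cams.camera_params(n); im=cams.camera(n); cv2.imwrite('pics/'+f,im[:,:,::-1]); return p,im
E
python3 - <<'E'
from h import *
for n in('scene','side'):
    p,im=snap(n,n+'1.png'); print(n,p)
o=manip.get_obs(); print(o['position'],o['ee_rot'],o['clock'])
E
```

```text
scene {'fx': 548.6164094704404, 'fy': 548.6164094704404, 'cx': 314.07162249500755, 'cy': 234.9357267118425, 'dist_coeffs': array([-0.16213792,  0.        ,  0.        ,  0.        ,  0.        ]), 'xyz': array([ 1.10760987, -0.54409359,  0.84675508]), 'rotation': array([0.37377513, 0.15425946, 0.34377603, 0.84753419])}
side {'fx': 494.6380540574902, 'fy': 494.6380540574902, 'cx': 320.1048319400522, 'cy': 242.03842433171252, 'dist_coeffs': array([0.01584599, 0.        , 0.        , 0.        , 0.        ]), 'xyz': array([0.14766111, 0.52808209, 0.64032813]), 'rotation': array([-0.12644619,  0.38808023,  0.86239305, -0.29947175])}
[ 0.1754854  -0.59952501  0.23059843] [ 8.00301269e-01 -5.99597767e-01 -5.26949084e-04 -3.43669870e-04] 0.1
```

View pics/scene1.png

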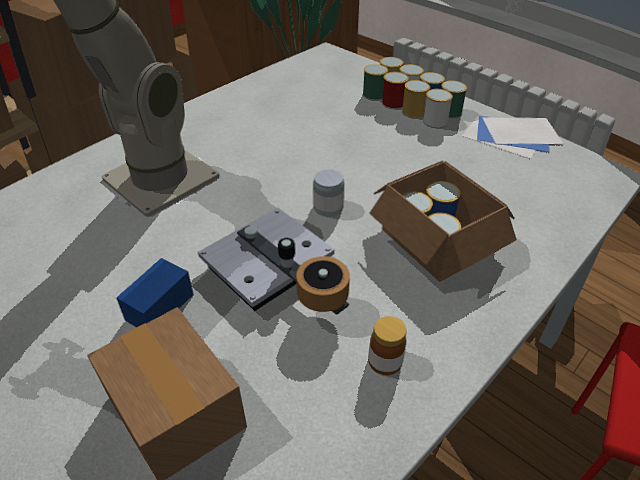

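View pics/side1.png

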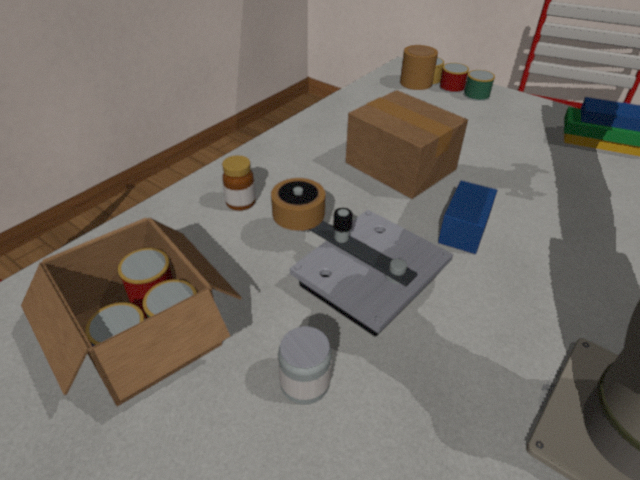

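The scene view shows the knob at (287,248), the open-side hole at (306,244) and the far hole at (249,279). In the side view the knob is at (343,219) and those holes are at (325,272) and (380,229). The open carton lies on the side of the first hole.

Run:
```python
from h import *
P={n:cams.camera_params(n) for n in('scene','side')}
for nm,z,a,b in [('knobtop',.116,(287,241),(344,211)),('pivot',.065,(250,230),(399,265)),('holeO',.046,(306,244),(325,272)),('holeF',.046,(249,279.5),(380,229.5)),('roll',.106,(323,271),(298,193)),]:
    A=onz(P['scene'],a,z);B=onz(P['side'],b,z);print(nm,A.round(4),B.round(4))
```

```text
knobtop [ 0.5188 -0.0207  0.116 ] [ 0.519  -0.0272  0.116 ]
pivot [ 0.3955 -0.0155  0.065 ] [ 0.399  -0.0213  0.065 ]
holeO [0.4984 0.0511 0.046 ] [0.4962 0.0536 0.046 ]
holeF [ 0.4895 -0.1015  0.046 ] [ 0.484  -0.0984  0.046 ]
roll [ 0.619  -0.0237  0.106 ] [ 0.6223 -0.0279  0.106 ]
```

move_arm(moves=[[0,0,0,-0.3,-0.325,0,0.085],[0,0,0,-0.3,-0.325,0,0.085],[0,0,0,-0.3,-0.325,0,0.085],[0,0,0,-0.3,-0.325,0,0.085],[0,0,0,-0.3,-0.325,0,0.085],[0,0,0,-0.3,-0.325,0,0.085],[0,0,0,-0.3,-0.325,0,0.085],[0,0,0,-0.3,-0.325,0,0.085],[0,0,0,-0.3,-0.325,0,0.085],[0,0,0,-0.3,-0.325,0,0.085]], grip_force=40)

```text
clock: 1.1
position: [0.4059, -0.2151, 0.2315]
ee_rot: [0.803, -0.596, 0.0, -0.001]
ft_force: [-0.6, -1.0, -0.2]
grip_width: 0.996
```

move_arm(moves=[[0,0,0,-0.154,-0.166,0,0.085],[0,0,0,-0.154,-0.166,0,0.085],[0,0,0,-0.154,-0.166,0,0.085],[0,0,0,-0.154,-0.166,0,0.085],[0,0,0,-0.154,-0.166,0,0.085],[0,0,0,-0.154,-0.166,0,0.085],[0,0,0,-0.154,-0.166,0,0.085]])

```text
clock: 1.8
position: [0.5191, -0.0264, 0.2308]
ee_rot: [0.801, -0.599, -0.0, 0.0]
ft_force: [0.0, -1.7, 0.1]
grip_width: 0.996
```

Run:
```python
from h import *
p,im=snap('wrist','w1.png'); o=manip.get_obs(); print(o['position'],o['ee_rot'],o['clock'],o['ft_force'],p['xyz'])
for nm,X in [('knobtop',(.520,-.025,.116)),('holeO',(.497,.052,.046)),('piv',(.4,-.018,.065))]: print(nm,proj(p,X))
for uv in [(305,342)]: print(onz(cams.camera_params('side'),uv,.07),onz(cams.camera_params('side'),(303,398),0), onz(cams.camera_params('scene'),(328,176),.07))
```

```text
[ 0.51888311 -0.02736994  0.23087881] [ 8.00001398e-01 -5.99997901e-01 -2.56904550e-04  4.63942415e-04] 1.85 [-0.46446456 -0.14374081  0.47699613] [ 0.58072488 -0.00733368  0.37322312]
knobtop [316.86781018 237.11637642]
holeO [222.13392423 217.73910256]
piv [270.50839047 348.76153301]
[0.4197416  0.20030268 0.07      ] [0.39335958 0.23777216 0.        ] [0.38703566 0.23776452 0.07      ]
```

View pics/w1.png

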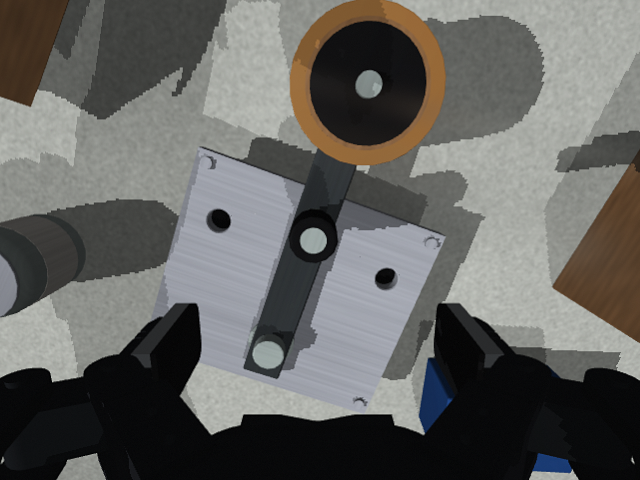

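The wrist view shows the knob top at (313.5,240), the open-side hole at (219,220), the far hole at (386,278) and the pivot cap at (267,352). All are within a few pixels of the prediction.

Run:
```python
from h import *
p=cams.camera_params('wrist'); o=manip.get_obs()
k=onz(p,(313.5,240),.118);a=onz(p,(219,220),.046);f=onz(p,(386,278),.046);v=onz(p,(267,352),.068)
print(k,a,f,v,np.linalg.norm((a-f)[:2]),np.linalg.norm((k-v)[:2]))
T=R.from_quat(o['ee_rot']).as_matrix()
print('knob in tool',T.T@(np.r_[k[:2],.084]-o['position']),'swing in tool',T.T@(a-k), T.T@(v-k))
```

```text
[ 0.51772778 -0.02424064  0.118     ] [0.4942977  0.05315865 0.046     ] [ 0.48474303 -0.09985483  0.046     ] [ 0.39766636 -0.01656085  0.068     ] 0.1533115080830499 0.12030678597914767
knob in tool [-3.34901400e-03  7.85850262e-05  1.46878487e-01] swing in tool [-0.08087424  0.00074503  0.07198904] [-0.04099766  0.11305582  0.05011283]
```

move_arm(moves=[[0,0,0,-0.0035,0,0.05,0.085],[0,0,0,-0.0035,0,0.1,0.07],[0,0,0,-0.0035,0,0.13,0.07],[0,0,0,-0.0035,0,0.146,0.07],[0,0,0,-0.0035,0,0.146,0.07],[0,0,0,-0.0035,0,0.146,0.02],[0,0,0,-0.0035,0,0.146,0.02],[0,0,0,-0.0035,0,0.146,0.02],[0,0,0,-0.0035,0,0.146,0.02],[0,0,0,-0.0035,0,0.146,0.02]], grip_force=50)

```text
clock: 2.85
position: [0.5192, -0.0233, 0.0869]
ee_rot: [0.8, -0.6, 0.001, -0.0]
ft_force: [-1.6, -1.8, 6.0]
grip_width: 0.379
```

move_arm(moves=[[0,0,0,0,0,0,0.02],[0,0,0,0,0,-0.006,0.02],[0,0,0,0,0,-0.012,0.02],[0,0,0,0,0,-0.018,0.02],[0,0,0,0,0,-0.018,0.02],[0,0,0,0,0,-0.018,0.02],[0,0,0,0,0,-0.018,0.02]])

```text
clock: 3.55
position: [0.5188, -0.0232, 0.1033]
ee_rot: [0.8, -0.6, 0.001, -0.0]
ft_force: [6.5, -2.3, -10.9]
grip_width: 0.382
```

Run:
```python
from h import *
p,im=snap('side','s2.png'); o=manip.get_obs(); print(o['position'],o['ft_force'],o['grip_width'],o['clock'])
cv2.imwrite('pics/s2c.png',cv2.resize(im[130:330,240:480],None,fx=3,fy=3)[:,:,::-1])
```

```text
[ 0.51877404 -0.02318741  0.10331757] [  6.4593725   -1.41141252 -10.07030202] 0.38284836871933337 3.6
```

View pics/s2c.png

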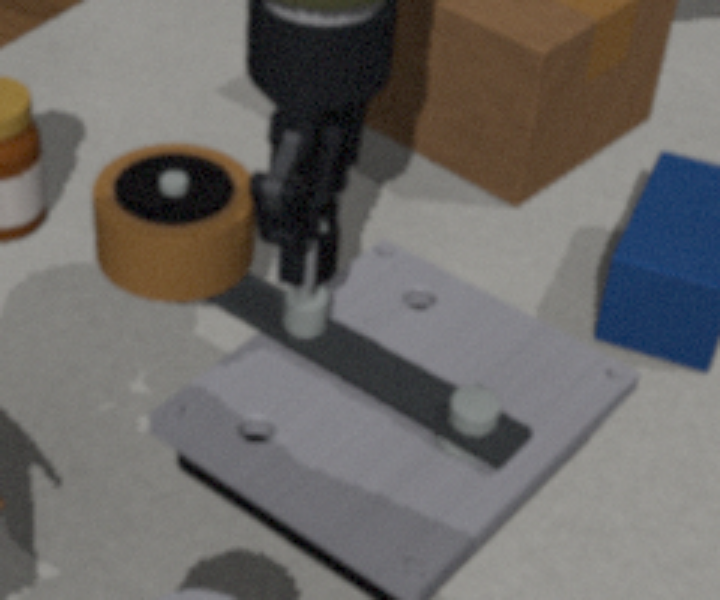

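move_arm(moves=[[0,0,0,-0.01,-0.0031,0,0.02],[0,0,0,-0.0202,-0.0054,0,0.02],[0,0,0,-0.0306,-0.0068,0,0.02],[0,0,0,-0.0411,-0.0072,0,0.02],[0,0,0,-0.0516,-0.0068,0,0.02],[0,0,0,-0.062,-0.0054,0,0.02],[0,0,0,-0.0721,-0.0031,0,0.02],[0,0,0,-0.082,0,0,0.02],[0,0,0,-0.082,0,0,0.02],[0,0,0,-0.082,0,0,0.02]])

```text
clock: 4.6
position: [0.4943, 0.0563, 0.103]
ee_rot: [0.801, -0.599, -0.0, 0.001]
ft_force: [-1.7, -0.1, -10.5]
grip_width: 0.381
```

Run:
```python
from h import *
p,im=snap('wrist','w3.png'); o=manip.get_obs(); print(o['position'],o['ee_rot'],o['ft_force'],o['grip_width'],o['clock'])
print(proj(p,(.4977-.1,-.0166,.068)))
```

```text
[0.49463976 0.05581645 0.10306147] [ 8.00336501e-01 -5.99550806e-01 -2.91552934e-04  4.80758851e-04] [ -0.96652003  -1.96168731 -10.73194759] 0.38023636753041296 4.65
[395.60682685 472.03485683]
```

View pics/w3.png

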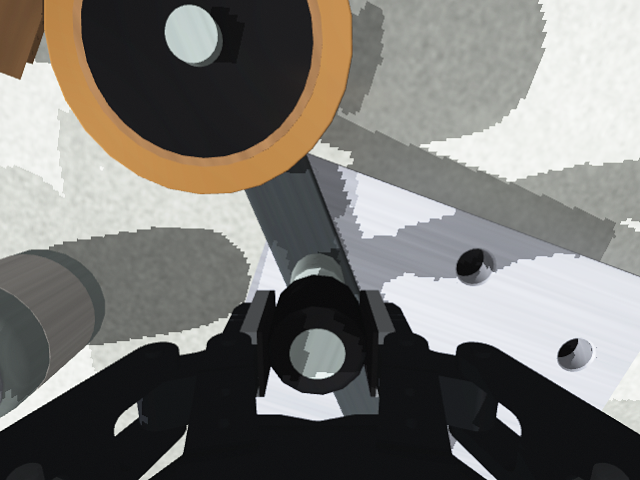

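The knob is still held, and the arm lies along the left radius. The TCP is about 1.5 mm past the measured hole, so I shift back slightly and lower while watching the force.

move_arm(moves=[[0,0,0,0.0015,0,0,0.02],[0,0,0,0.0015,0,0.004,0.02],[0,0,0,0.0015,0,0.008,0.02],[0,0,0,0.0015,0,0.012,0.02],[0,0,0,0.0015,0,0.015,0.02],[0,0,0,0.0015,0,0.015,0.02],[0,0,0,0.0015,0,0.015,0.02]])

```text
clock: 5.35
position: [0.4958, 0.0543, 0.0884]
ee_rot: [0.8, -0.6, 0.0, 0.0]
ft_force: [-1.2, -2.3, -6.8]
grip_width: 0.383
```

The spring still pulls down with 6.8 N only about 1.5 mm above the fully-down grasp height, so the pin is in the hole. Now I release.

move_arm(moves=[[0,0,0,0,0,0,0.065],[0,0,0,0,0,0,0.065],[0,0,0,0,0,0,0.065],[0,0,0,0,0,0,0.065],[0,0,0,0,0,-0.03,0.065],[0,0,0,0,0,-0.07,0.065],[0,0,0,0,0,-0.11,0.065],[0,0,0,0,0,-0.14,0.065],[0,0,0,0,0,-0.14,0.065],[0,0,0,0,0,-0.14,0.065]])

```text
clock: 6.35
position: [0.496, 0.0545, 0.2287]
ee_rot: [0.8, -0.6, 0.001, -0.0]
ft_force: [0.0, -0.8, -0.6]
grip_width: 0.76
```

Run:
```python
from h import *
p,im=snap('wrist','w4.png'); o=manip.get_obs(); print(o['position'],o['ft_force'],o['grip_width'],o['clock'])
ps,ims=snap('side','s4.png')
v=np.array([.3977,-.0166]);
for nm,z in(('w',.116),): print(proj(p,(.4945,.054,.116)),proj(ps,(.4945,.054,.116)),proj(ps,(.4945,.054,.084)),proj(ps,(.4945,.054,.128)))
c=cv2.resize(ims[190:340,250:450],None,fx=2,fy=2)
out=np.zeros((480,800,3),np.uint8); out[:300,:400]=c; out[:360,400:]=cv2.resize(im[60:420,120:520],(400,360))
cv2.imwrite('pics/c4.png',out[:,:,::-1])
```

```text
[0.49543163 0.05434737 0.22774743] [-0.73901881  0.07568206 -1.11410712] 0.7634843628663305 6.4
[318.40370523 242.32015235] [326.60381882 241.60622664] [326.15160901 256.20210473] [326.77982857 235.92676097]
```

View pics/c4.png

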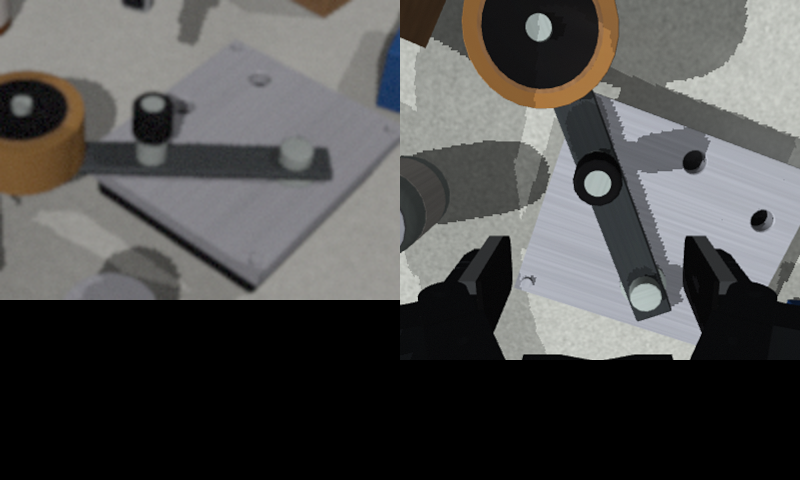

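The knob top in the side view is at (326.5,242). Fully down predicts (326.6,241.6), and a pin resting on the plate would put it near row 236. So it is home, and the gripper is clear.

```bash
python3 -c "
from h import *
print(manip.hand_in())"
```

```text
the job is handed in; nothing more can be done
None
```

I pulled the knob up about 16–18 mm and swung the arm 40° left, to the open carton's side. I lowered the knob into that hole, let go and backed the gripper off, then handed the job in at about 6.5 s of the 32 s allowed. The hand-in gives no verdict.

- **Lift:** the spring pulled down with about 10 N while the knob was up, as expected for a 0.018 m lift.
- **Pin in the hole:** after lowering, the spring still pulled with about 6.8 N rather than the plate pushing back.
- **Final position:** after release the knob top was within about 1 px of the fully-down prediction in the side view. With the pin resting on the plate it would have been about 6 px higher.
- **Clearance:** the gripper is about 0.14 m above the knob, and the force reading is back near zero.

The only disagreement was 2–3 mm between my estimates of the target hole and the swung knob position. It was within the 5 mm snap-in range, and I shifted back 1.5 mm before lowering.

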